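Square up the safety-screen frame

TASK

The new engineer's square is still in its carton: swing both carton flaps right back past upright, lift the square out and lay it flat on the bench inside the L-shaped screen frame, without dropping it. Press it firmly into the frame's inside corner until the outer face of its thick stock sits flush along the clamped rail and the outer edge of its blade sits flush along the post, which pushes the leaning post square to the rail, and finish still holding it pressed there with the fingers so that the post's locking bolt can be tightened. Leave everything else on the bench where it is.

Things in the scene. Friction and masses are not known exactly. Their poses are not given: they have to be found in the camera images.
- carton: open-topped cardboard shipping carton, fixed, 220 mm (its x) by 160 mm (its y), 70 mm high, walls 4 mm; origin under its centre, z up. Its two big flaps hinge on its long sides (+y and -y) at the rim. A foam pad lies inside, its top 16 mm above the bench. The short end flaps are already folded down outside
- flap_left (a joint): angle (rad) of the flap hinged on the carton's +y side: 0 = lying shut, 1.57 = upright, 2.75 = swung right back outward (its stop). Starts part-way, tape slit, at 0.7 to 1.05. It reaches 68 mm from the hinge, is 216 mm long and 4 mm thick, light, and its crease is stiff enough to stay where it is put
- flap_right (a joint): the same for the flap hinged on the carton's -y side; between the free edges of the two flaps there is a gap of 45 mm or more at the start
- flap_left_hinge (a point): middle of the left flap's hinge line: 78 mm along the carton's y from its centre, 70 mm above the bench
- flap_right_hinge (a point): middle of the right flap's hinge line: -78 mm along the carton's y, 70 mm above the bench
- square: steel engineer's square, 0.6 kg, flat in the carton. Origin at the L's outer corner (heel), underside; z up. Dark stock: x 0 to 30 mm, y 0 to 90, z 0 to 24; outer face x = 0. Bright blade: x to 140 mm, y 0 to 26, z 10 to 14; outer edge y = 0. Starts with the blade roughly towards the carton's -x, the stock near its +x end with 25 mm free beside it; grip across the stock (30 mm)
- frame: screen frame lying flat on the bench, an L of plain 25 x 25 mm aluminium tube. Origin at its inside corner on the bench, z up; the rail runs along -y from the corner, the post along -x. Two toggle clamps (56 mm high) on the rail's far side hold it, 135 and 225 mm from the corner; a flat joining plate with bolts on top of the corner reaches 31 mm above the bench
- rail: the fixed bottom rail, 25 mm high and wide, 300 mm long; same origin and axes as the frame: its inside face is x = 0, for y from +25 to -275 mm. The steel square slides easily along it and on the bench
- post: post, 25 mm high and wide, on one finger-tight bolt; turns 0.012 rad out to 0.14 in, moved by 0.5 N at its free end, and stays. Origin on the bolt's axis at bench height, at x = -15.5, y = +12.5 mm in the frame; it runs along its own x from +12.5 to -207.5 mm, inside face y = -12.5 mm. When square, its axes are parallel to the frame's; its free end starts leaning in by 0.04 to 0.12 rad
- spare_post: a second length of 25 x 25 mm aluminium tube, 240 mm long, lying loose on the bench well clear of the frame; origin under its middle, x along it. Leave alone
- driver: a screwdriver, 160 mm long, lying on the bench, black handle, about 30 mm thick; leave alone
- bolt_dish: a small white dish, 68 mm across and 22 mm high, with a few bolts in it; origin under its centre. Leave alone
- flask: a conical glass flask, 82 mm across, 123 mm high; origin under its centre. Leave alone
- reagent_bottle: an amber bottle, 68 mm across, 150 mm high; origin under its centre. Leave alone
- wash_bottle: a white plastic bottle, 64 mm across, 170 mm high; origin under its centre. Leave alone
- beaker: a glass beaker, 68 mm across, 90 mm high; origin under its centre. Leave alone
Mind the look-alikes: they are no part of the job. Of the things shaped like the square, the steel one is meant.

How it is judged:
By the outcome, as a careful person would: the job done as asked, in the order asked, and still so for the second after the job is handed in, while the arm keeps its last pose, push and grip.
It also fails if it takes over 61 s, if anything falls off the work surface, if the arm or the gripper's body presses on something with over 40 N, if the wrist force passes 120 N, or if a joint passes its speed limit or range.

ROBOT

A 7-joint arm with a two-finger parallel gripper is mounted at the origin on the work surface. World frame = base frame: x ahead of the robot, y to its left, z up, the work surface at z = 0. Lengths are in mm, angles in rad, forces in N, time in s.
With the tool pointing down it reaches from about 400 to 875 mm from the base axis. Payload 6.5 kg.
Tool frame: the origin (TCP) lies midway between the tips of the shut fingers; the grasp point (between the pads) lies 19 mm behind it (env.grip_point_offset is the z of the grasp point in the tool frame, in mm); z points along the fingers, y is the line along which they close (so a half turn about z gives the same grasp; the last joint's range is limited). The gripper opens to 88 mm and grips with 3 to 60 N. Pads are 18 mm wide; open, the fingers measure 123 mm over their backs; the gripper's body (75 mm by 187 mm) begins 45 mm behind the grasp point.
Start: joints at [1.054, 0.536, -0.004, 1.538, 0.003, 1.067, -0.071], TCP at [283.191, -585.058, 238.716] pointing down, gripper open.
Joint ranges: [-2.7, 2.7], [-0.37, 2.16], [-1.27, 1.26], [0.24, 2.4], [-1.31, 4.45], [0.19, 1.91], [-2.76, 2.76]. Speed limits (rad/s): [2.39, 2.39, 3.14, 3.14, 3.14, 3.14, 3.14].

INTERFACE

Orientations are given as a rotation vector (axis times angle).
In Python, from workcell import env, vision, job gives the robot as it stands.
- The arm moves only by the tool arm_command, never from a script. Its arguments are lists of equal length, an entry for each row: "delta_pos": the shift along the tool's x, y, z in cm, a list of three; "twist": the turn, a rotation vector about the tool's x, y, z in degrees, a list of three. A call has 1 to 10 rows; each row shifts and turns the commanded pose from where the row before left it, along the tool's axes as they then stand; what a row does not reach is not made up. A row lasts 1/12 s, in which the tool goes at most 41.7 mm and 7.16 degrees, less where a joint would pass 70% of its speed; a pose out of reach is approached as far as the arm can. A call is refused whole if a number of a shift passes 4.17 or a number of a turn 7.16, either way. A call with a gripper value outside its range is refused whole. "claw" is the opening in per cent of the stroke, from 0 (shut) to 100 (fully open), set as the call begins (left out, the last holds). The fingers move at their own pace and stop on an object; "newtons" is the grip in N (left out, the last holds). Time passes only in rows, so rows that do not move let the fingers close. It gives the time, the measured TCP pose, the force and the opening at its end, in the units of the state.
- env.read_state(): the state, without advancing time (a new reading comes with each control period).
- vision.grab_frame(name): name is "scene" or "side" or "wrist"; returns the picture (420x560x3 uint8, red, green, blue); there is no depth.
- vision.calibration(name): a dict with "K" (3x3 intrinsics, pixels), "eye" and "orientation" of the camera in the world; the wrist camera has in their place "tool_from_camera" (4x4, takes a point from camera to tool coordinates, whose origin is the TCP and whose axes are the flange's). Camera axes: x right, y down, z forward; pixel columns grow to the right and rows downward; lengths in mm; the calibration is good to about 2 mm. A picture is of the moment at which its call begins: read the wrist's pose just before it. calibration takes no time and is no camera call.
- job.close_job(): hands the job in, once; it reports no verdict.
The state is a dict: "clock": time; "qpos": joint angles; "qd": joint speeds; "tau": joint torques, N m; "tool_pos": TCP position; "eef_rot": TCP orientation; "wrist_force": force on the tool from outside, world axes, zero at the start; "moment": the same for the moment, N m; "grip_width": opening from 0.0 (shut) to 1.0 (fully open).
Only numpy, scipy, OpenCV 4.12 (cv2) and the standard library are available. Lean on these libraries where they do the work, as an engineer would, in place of code of your own. Each camera call takes 0.05 s, during which the arm holds its last target. There are 200 camera calls.

## Working session

There is one attempt and no reset: what is moved stays moved. The work goes in short steps, Python scripts to look and compute and a tool call to move; the robot and the scene stay as the last step left them, time stands still between calls to the robot, and variables do not carry over. Pictures are saved under pics/ and viewed, on a budget of 10 in all, crops included, one or two more only if the job needs it, and the job is handed in when it is done.

Besides the shell and the picture viewer there is one more tool, called after ">>>" as a command line: name --argument value ..., lists and objects as JSON in quotes. arm_command: Moves the arm, as the interface text tells. Its arguments: {"type":"object","properties":{"delta_pos":{"type":"array","items":{"type":"array","items":{"type":"number"}}},"twist":{"type":"array","items":{"type":"array","items":{"type":"number"}}},"claw":{"type":"number"},"newtons":{"type":"number"}},"required":["delta_pos","twist"]}

```bash
mkdir -p pics; ls; cat > h.py <<'E'
import numpy as np, cv2
from scipy.spatial.transform import Rotation as R
from workcell import env, vision, job
def cam(n,st=None):
    c=vision.calibration(n); K=np.array(c["K"])
    if n=="wrist":
        st=st or env.read_state(); T=np.eye(4); T[:3,:3]=R.from_rotvec(st["eef_rot"]).as_matrix(); T[:3,3]=st["tool_pos"]
        M=T@np.array(c["tool_from_camera"]); return K,M[:3,:3],M[:3,3]
    o=np.array(c["orientation"]); o=o if o.shape==(3,3) else R.from_rotvec(o).as_matrix()
    return K,o,np.array(c["eye"])
def ray(C,px,z):
    K,Rm,e=C; px=np.atleast_2d(px).astype(float)
    d=(Rm@np.linalg.inv(K)@np.c_[px,np.ones(len(px))].T).T
    return e+d*((z-e[2])/d[:,2])[:,None]
def proj(C,P):
    K,Rm,e=C; q=(K@Rm.T@(np.atleast_2d(P)-e).T).T; return q[:,:2]/q[:,2:]
def snap(n,f):
    st=env.read_state(); im=vision.grab_frame(n); cv2.imwrite("pics/"+f,im[:,:,::-1]); return st,im
E
python3 - <<'E'
from h import *
for n in("scene","side"):
    snap(n,n+"0.png"); print(n,vision.calibration(n))
print(vision.calibration("wrist")); print(env.read_state(),env.grip_point_offset)
a=cv2.imread("pics/scene0.png");b=cv2.imread("pics/side0.png")
E
```

```text
pics
scene {'K': array([[461.92853054,   0.        , 286.35670865],
       [  0.        , 461.92853054, 207.91728313],
       [  0.        ,   0.        ,   1.        ]]), 'eye': array([1397.27252685, -771.01596487, 1073.92150783]), 'orientation': array([-2.08651467, -0.98432258,  0.46534743])}
side {'K': array([[520.65677432,   0.        , 282.98200577],
       [  0.        , 520.65677432, 206.20556727],
       [  0.        ,   0.        ,   1.        ]]), 'eye': array([ 160.33345001, 1363.28413583, 1253.10178268]), 'orientation': array([-0.29785023,  2.72640791, -1.30009768])}
{'K': array([[293.32462328,   0.        , 281.22339237],
       [  0.        , 293.32462328, 210.47684201],
       [  0.        ,   0.        ,   1.        ]]), 'tool_from_camera': array([[-6.37263388e-04, -9.60119017e-01, -2.79590893e-01,
         7.06467063e+01],
       [ 9.99999691e-01, -4.83227885e-04, -6.19858918e-04,
         6.47107840e-02],
       [ 4.60032219e-04, -2.79591202e-01,  9.60119028e-01,
        -1.44984445e+02],
       [ 0.00000000e+00,  0.00000000e+00,  0.00000000e+00,
         1.00000000e+00]])}
{'clock': 0.1, 'qpos': array([ 1.05378756,  0.53706904, -0.00440366,  1.53877133,  0.00261695,
        1.06734245, -0.07119815]), 'qd': array([ 0.00045176, -0.00223548, -0.00043228, -0.00283139, -0.00012723,
        0.00186991, -0.00083382]), 'tau': array([ 2.08208483e-03, -5.72083497e+01,  9.93459038e-01, -2.52232897e+01,
       -5.62457205e-02,  1.34189214e-02,  5.74317323e-05]), 'tool_pos': array([ 282.91733554, -584.56873745,  237.94206073]), 'eef_rot': array([-3.06063773e+00, -7.01890481e-01,  7.83087165e-04]), 'wrist_force': array([-0.49373243,  0.69182459,  0.18375376]), 'moment': array([-0.0367645 ,  0.02892174,  0.06199254]), 'grip_width': 0.9970890071732105} -18.700000000000003
```

View pics/scene0.png

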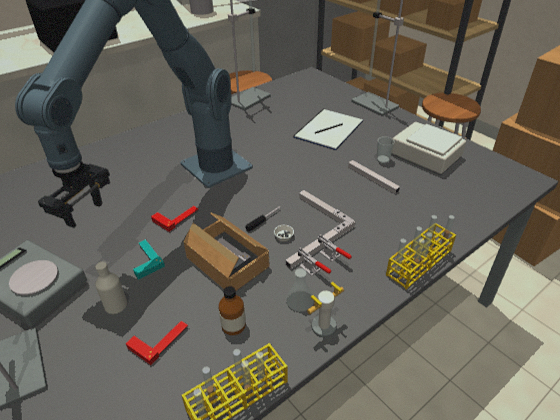

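View pics/side0.png

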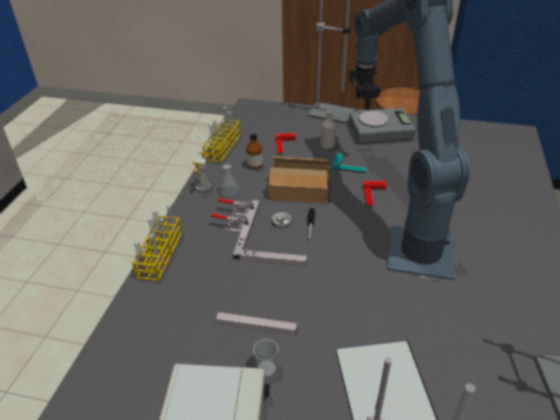

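The scene picture shows the carton around (227,250) with the steel square inside at about (238,245), and the frame corner at (350,222). The candidates for the square are the red L's at (175,217) and (158,342), the teal L at (150,258), and the steel one in the carton at (238,245). I choose the steel one and check it in a close crop.

```bash
python3 - <<'E'
from h import *
a=cv2.imread("pics/scene0.png")
cv2.imwrite("pics/crop1.png",cv2.resize(a[185:300,175:365],None,fx=4.2,fy=4.2,interpolation=cv2.INTER_CUBIC))
C=cam("scene")
print(ray(C,[[350,222],[290,263],[303,195]],25).round()); print(ray(C,[[227,250],[268,262],[184,236],[225,287]],60).round())
print(ray(C,[[284,233],[265,218],[300,300],[232,320],[110,300],[325,320],[375,175]],10).round())
E
```

```text
[[ 617.  150.   25.]
 [ 634. -132.   25.]
 [ 401.  124.   25.]]
[[ 492. -268.   60.]
 [ 614. -202.   60.]
 [ 352. -339.   60.]
 [ 613. -356.   60.]]
[[ 503.  -49.   10.]
 [ 400.  -52.   10.]
 [ 754. -194.   10.]
 [ 687. -387.   10.]
 [ 402. -621.   10.]
 [ 852. -187.   10.]
 [ 471.  440.   10.]]
```

View pics/crop1.png

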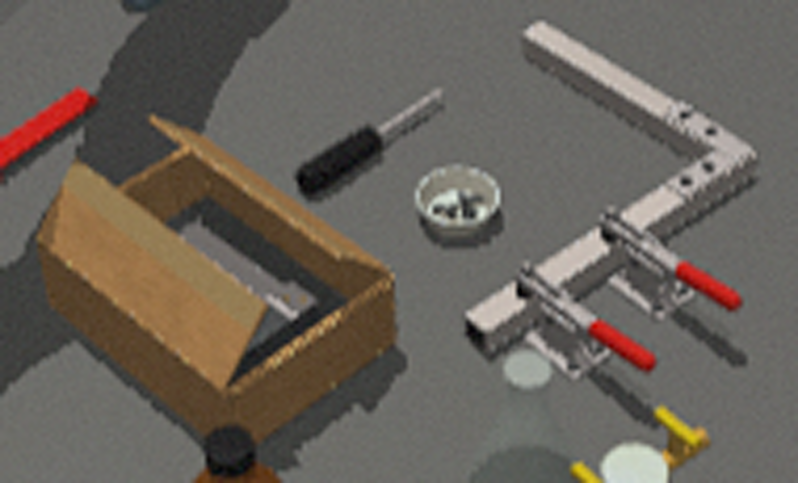

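The crop confirms it: the bright blade at crop (240,265) and part of the stock at (300,300) lie inside the carton. The frame corner is at crop (745,160). I'm moving the wrist camera over the carton.

>>> arm_command --delta_pos '[[3.2, -2.0, 0], [3.2, -2.0, 0], [3.2, -2.0, 0], [3.2, -2.0, 0], [3.2, -2.0, 0], [3.2, -2.0, 0], [3.2, -2.0, 0], [3.2, -2.0, 0], [3.2, -2.0, 0], [3.2, -2.0, 0]]' --twist '[[0, 0, 0], [0, 0, 0], [0, 0, 0], [0, 0, 0], [0, 0, 0], [0, 0, 0], [0, 0, 0], [0, 0, 0], [0, 0, 0], [0, 0, 0]]' --claw 0

```text
clock: 0.93
tool_pos: [484.5, -263.9, 238.5]
eef_rot: [-3.062, -0.702, 0.001]
wrist_force: [0.5, -0.2, 0.2]
grip_width: 0.269
```

>>> arm_command --delta_pos '[[0, 0, 0], [0, 0, 0], [0, 0, 0], [0, 0, 0], [0, 0, 0], [0, 0, 0], [0, 0, 0], [0, 0, 0], [0, 0, 0], [0, 0, 0]]' --twist '[[0, 0, -7], [0, 0, -7], [0, 0, -7], [0, 0, -7], [0, 0, -7], [0, 0, -7], [0, 0, -7], [0, 0, -7], [0, 0, -7], [0, 0, 0]]'

```text
clock: 1.77
tool_pos: [483.7, -265.6, 238.3]
eef_rot: [-2.239, -2.203, 0.0]
wrist_force: [0.0, 0.4, 0.2]
grip_width: 0.004
```

```bash
cat >> h.py <<'E'
def goto(x,y,z,yaw):
    s=env.read_state(); Rm=R.from_rotvec(s["eef_rot"]).as_matrix()
    c,n=np.cos(np.radians(yaw)),np.sin(np.radians(yaw)); T=np.array([[c,n,0],[n,-c,0],[0,0,-1]])
    print("yaw now %.2f"%np.degrees(np.arctan2(Rm[1,0],Rm[0,0])),"pos",s["tool_pos"].round(1),"F",s["wrist_force"].round(1),"t %.1f g %.3f"%(s["clock"],s["grip_width"]))
    print("to go: tool mm",(Rm.T@(np.array([x,y,z])-s["tool_pos"])).round(1)," deg",np.degrees(R.from_matrix(Rm.T@T).as_rotvec()).round(2))
E
python3 - <<'E'
from h import *
goto(490,-260,240,90); print(env.read_state()["qpos"].round(2))
snap("wrist","w1.png")
E
```

```text
yaw now 89.06 pos [ 483.7 -265.6  238.3] F [0.  0.4 0.2] t 1.8 g 0.004
to go: tool mm [ 5.7  6.2 -1.7]  deg [-0.04 -0.03 -0.94]
[ 0.69  0.39 -0.34  1.79  0.15  0.99  0.27]
```

View pics/w1.png

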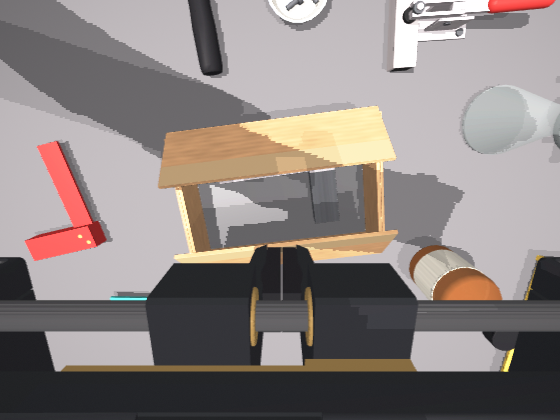

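The wrist picture shows the left flap with its hinge at (168,133)-(378,108) and its free edge at (160,186)-(395,158). The right flap's free edge is at about (178,258)-(396,234), and the stock is visible at (310-340,170-222).

```bash
python3 - <<'E'
from h import *
C=cam("wrist")
h=ray(C,[[168,133],[378,108]],70); print("hinge L z70",h.round(1), np.linalg.norm(h[1]-h[0]), np.degrees(np.arctan2(*(h[1]-h[0])[[1,0]])))
for z in(110,120,130):
    e=ray(C,[[160,186],[395,158]],z); f=ray(C,[[178,258],[396,234]],z); print(z,e.round(),np.linalg.norm(e[1]-e[0]).round(1),f.round(),np.linalg.norm(f[1]-f[0]).round(1))
print("endwall",ray(C,[[378,160],[383,235],[180,190],[195,252]],70).round())
print("stock top z40",ray(C,[[310,172],[337,168],[342,222],[316,222]],40).round())
print("tcp px",proj(C,env.read_state()["tool_pos"]))
S=cam("scene"); print("sc rim corners",ray(S,[[175+392/4.2,185+280/4.2],[175+230/4.2,185+388/4.2],[175+40/4.2,185+238/4.2]],70).round())
E
```

```text
hinge L z70 [[ 366.8 -199.1   70. ]
 [ 582.1 -179.8   70. ]] 216.1383879537897 5.139344189294012
110 [[ 368. -247.  110.]
 [ 588. -226.  110.]] 221.4 [[ 376. -322.  110.]
 [ 596. -301.  110.]] 220.7
120 [[ 372. -245.  120.]
 [ 584. -225.  120.]] 213.3 [[ 380. -317.  120.]
 [ 591. -297.  120.]] 212.6
130 [[ 376. -243.  130.]
 [ 581. -223.  130.]] 205.2 [[ 384. -312.  130.]
 [ 587. -293.  130.]] 204.5
endwall [[ 586. -232.   70.]
 [ 597. -317.   70.]
 [ 372. -259.   70.]
 [ 381. -333.   70.]]
stock top z40 [[ 517. -248.   40.]
 [ 548. -244.   40.]
 [ 556. -310.   40.]
 [ 524. -310.   40.]]
tcp px [[283.42602875 262.06625661]]
sc rim corners [[ 588. -180.   70.]
 [ 599. -329.   70.]
 [ 386. -355.   70.]]
```

>>> arm_command --delta_pos '[[0, 0, 2.5], [0, 0, 2.5], [0, 0, 2.5], [0, 0, 2.5], [0, 0, 2.5], [0, 0, 2.1], [0, 0, 0], [0, 0, 0]]' --twist '[[0, 0, -6], [0, 0, 0], [0, 0, 0], [0, 0, 0], [0, 0, 0], [0, 0, 0], [0, 0, 0], [0, 0, 0]]'

```text
clock: 2.48
tool_pos: [483.5, -265.2, 92.2]
eef_rot: [-2.127, -2.309, 0.001]
wrist_force: [0.1, -0.9, 0.3]
grip_width: 0.009
```

>>> arm_command --delta_pos '[[1.3, 0, 0], [1.3, 0, 0], [1.3, 0, 0], [1.3, 0, 0], [1.3, 0, 0], [1.3, 0, 0], [1.3, 0, 0], [1.3, 0, 0], [0.6, 0, 0], [0, 0, 0]]' --twist '[[0, 0, 0], [0, 0, 0], [0, 0, 0], [0, 0, 0], [0, 0, 0], [0, 0, 0], [0, 0, 0], [0, 0, 0], [0, 0, 0], [0, 0, 0]]'

```text
clock: 3.32
tool_pos: [474.7, -153.6, 92.8]
eef_rot: [-2.122, -2.316, -0.001]
wrist_force: [-0.2, 0.2, 1.3]
grip_width: 0.007
```

```bash
python3 - <<'E'
from h import *
goto(481.5+.09*112,-267-112,92,95.1)
E
```

```text
yaw now 95.01 pos [ 474.7 -153.6   92.8] F [-0.2  0.2  1.3] t 3.3 g 0.007
to go: tool mm [-226.1   -2.8    0.6]  deg [-0.02 -0.05 -0.09]
```

>>> arm_command --delta_pos '[[-2.5, 0, 0], [-2.5, 0, 0], [-2.5, 0, 0], [-2.5, 0, 0], [-2.5, 0, 0], [-1.3, 0, 0], [-1.3, 0, 0], [-1.3, 0, 0], [-1.3, 0, 0], [-1.3, 0, 0]]' --twist '[[0, 0, 0], [0, 0, 0], [0, 0, 0], [0, 0, 0], [0, 0, 0], [0, 0, 0], [0, 0, 0], [0, 0, 0], [0, 0, 0], [0, 0, 0]]'

```text
clock: 4.15
tool_pos: [491.0, -345.2, 92.5]
eef_rot: [-2.124, -2.314, -0.001]
wrist_force: [0.3, 2.2, 0.3]
grip_width: 0.009
```

>>> arm_command --delta_pos '[[-1.3, 0, 0], [-1.3, 0, 0], [-0.9, 0, 0], [0, 0, 0], [0, 0, -2.5], [2.0, 0, -3.5], [4.0, 0, -1.0], [4, 0, -4], [0, 0, -4], [0, 0, 0]]' --twist '[[0, 0, 0], [0, 0, 0], [0, 0, 0], [0, 0, 0], [0, 0, 0], [0, 0, 0], [0, 0, 0], [0, 0, 0], [0, 0, 0], [0, 0, 0]]' --claw 44

```text
clock: 4.98
tool_pos: [490.2, -289.7, 239.3]
eef_rot: [2.114, 2.31, 0.005]
wrist_force: [1.3, -1.2, 0.7]
grip_width: 0.44
```

```bash
python3 - <<'E'
from h import *
goto(490,-260,240,95)
snap("wrist","w2.png")
E
```

```text
yaw now 95.08 pos [ 490.2 -289.7  239.3] F [ 1.3 -1.2  0.7] t 5.0 g 0.440
to go: tool mm [29.6  2.4 -0.8]  deg [0.51 0.32 0.08]
```

View pics/w2.png

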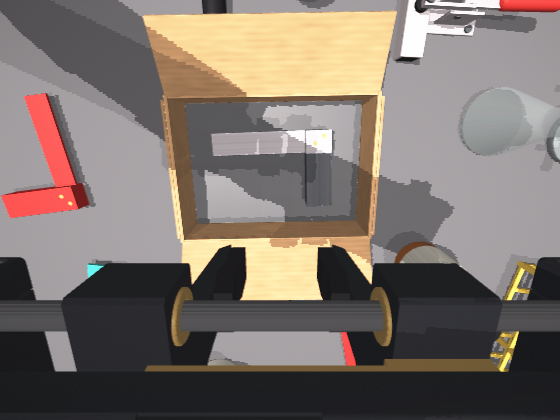

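Both flaps are now swung back, at (270,55) and (275,255). The square lies in view with its heel at (333,129), stock at (305-332,130-206) and blade tip at about (211,135-155).

```bash
python3 - <<'E'
from h import *
C=cam("wrist")
p=ray(C,[[333,129],[305,130],[305,205],[331,206]],40); print(p.round(1))
b=ray(C,[[332,129.5],[211,134.5],[212,156]],30); print("blade",b.round(1), np.degrees(np.arctan2(*(b[1]-b[0])[[1,0]])))
for i,j in((0,3),(1,2)): d=p[j]-p[i]; print(np.linalg.norm(d), np.degrees(np.arctan2(d[1],d[0])))
m=p.mean(0); print(m)
print("inner wall right z16/70",ray(C,[[362,100],[360,222]],16).round(),ray(C,[[378,97],[370,237]],70).round())
goto(m[0],m[1],60,95)
E
```

```text
[[ 540.9 -219.6   40. ]
 [ 509.7 -223.4   40. ]
 [ 519.2 -310.2   40. ]
 [ 550.6 -308.8   40. ]]
blade [[ 541.5 -220.3   30. ]
 [ 402.6 -237.8   30. ]
 [ 404.2 -262.4   30. ]] -172.7999850140565
89.67961817976764 -83.7563616327856
87.29811414011063 -83.76191270126331
[ 530.07148725 -265.49827524   40.        ]
inner wall right z16/70 [[ 574. -184.   16.]
 [ 597. -334.   16.]] [[ 576. -185.   70.]
 [ 594. -334.   70.]]
yaw now 94.96 pos [ 488.8 -290.8  236.4] F [ 0.2 -0.1 -0.8] t 5.0 g 0.440
to go: tool mm [ 22.5  42.1 176.6]  deg [ 0.37  0.26 -0.04]
```

>>> arm_command --delta_pos '[[1.3, 2.1, 2], [1.2, 2.1, 2], [0, 0, 3], [0, 0, 3], [0, 0, 2], [0, 0, 0], [0, 0, 0]]' --twist '[[0, 0, -1.5], [0, 0, 0], [0, 0, 0], [0, 0, 0], [0, 0, 0], [0, 0, 0], [0, 0, 0]]' --claw 50

```text
clock: 5.62
tool_pos: [524.5, -261.8, 110.9]
eef_rot: [-2.093, -2.338, 0.002]
wrist_force: [0.1, -0.5, 0.4]
grip_width: 0.499
```

```bash
python3 - <<'E'
from h import *
goto(530,-263,19,96.4)
E
```

```text
yaw now 96.33 pos [ 524.5 -261.8  110.9] F [ 0.1 -0.5  0.4] t 5.6 g 0.499
to go: tool mm [-2.   5.6 91.9]  deg [-0.16 -0.09 -0.07]
```

>>> arm_command --delta_pos '[[-0.2, 0.55, 2.5], [0, 0, 2.5], [0, 0, 2.0], [0, 0, 1.2], [0, 0, 0.8], [0, 0, 0], [0, 0, 0]]' --twist '[[0, 0, 0], [0, 0, 0], [0, 0, 0], [0, 0, 0], [0, 0, 0], [0, 0, 0], [0, 0, 0]]'

```text
clock: 6.2
tool_pos: [532.0, -263.8, 23.2]
eef_rot: [2.095, 2.34, 0.001]
wrist_force: [0.8, 0.1, 0.1]
grip_width: 0.502
```

```bash
python3 - <<'E'
from h import *
goto(530,-263,19.5,96.4)
snap("wrist","w3.png")
E
```

```text
yaw now 96.32 pos [ 532.  -263.8   23.2] F [0.8 0.1 0.1] t 6.2 g 0.502
to go: tool mm [ 1.  -1.9  3.7]  deg [ 0.07  0.04 -0.08]
```

View pics/w3.png

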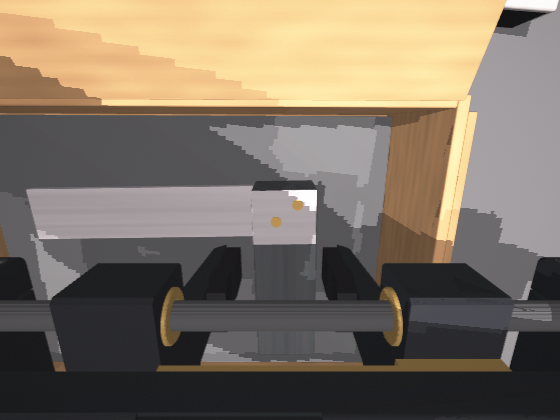

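The stock (columns 253-315) sits centred between the open fingers (240 and 322). I'll lower 3 mm and grip.

>>> arm_command --delta_pos '[[0, 0, 0.35], [0, 0, 0], [0, 0, 0], [0, 0, 0], [0, 0, 0], [0, 0, 0]]' --twist '[[0, 0, 0], [0, 0, 0], [0, 0, 0], [0, 0, 0], [0, 0, 0], [0, 0, 0]]' --claw 20 --newtons 45

```text
clock: 6.75
tool_pos: [532.1, -263.7, 19.3]
eef_rot: [2.094, 2.34, 0.001]
wrist_force: [1.4, -0.1, 3.4]
grip_width: 0.332
```

>>> arm_command --delta_pos '[[0, 0, -0.5], [0, 0, -1], [0, 0, -2], [0, 0, -3], [0, 0, -3], [0, 0, -3], [0, 0, -2], [0, 0, 0]]' --twist '[[0, 0, 0], [0, 0, 0], [0, 0, 0], [0, 0, 0], [0, 0, 0], [0, 0, 0], [0, 0, 0], [0, 0, 0]]'

```text
clock: 7.42
tool_pos: [533.1, -264.3, 168.0]
eef_rot: [2.092, 2.336, 0.003]
wrist_force: [0.6, -0.5, -5.0]
grip_width: 0.339
```

```bash
python3 - <<'E'
from h import *
goto(530,40,160,92)
a=cv2.imread("pics/scene0.png")
print(env.read_state()["qpos"].round(2))
E
```

```text
yaw now 96.32 pos [ 533.1 -264.3  168. ] F [ 0.6 -0.5 -5. ] t 7.4 g 0.339
to go: tool mm [302.8  30.4   7.2]  deg [0.3  0.18 4.32]
[ 0.65  0.55 -0.36  1.74  0.24  0.89  0.3 ]
```

>>> arm_command --delta_pos '[[1.5, 0, -0.3], [2.2, 0, -0.3], [2.5, 0, -0.3], [2.5, 0, -0.3], [2.5, 0, -0.3], [2.5, 0, -0.3], [2.5, 0, 0], [2.2, 0, 0], [1.6, 0, 0], [0.5, 0, 0]]' --twist '[[0, 0, 0.5], [0, 0, 0.5], [0, 0, 0.5], [0, 0, 0.5], [0, 0, 0.5], [0, 0, 0.5], [0, 0, 0.5], [0, 0, 0.5], [0, 0, 0], [0, 0, 0]]'

```text
clock: 8.25
tool_pos: [514.2, -55.6, 180.2]
eef_rot: [-2.168, -2.268, 0.002]
wrist_force: [0.4, 0.2, -5.9]
grip_width: 0.334
```

```bash
python3 - <<'E'
from h import *
goto(530,40,160,92)
snap("wrist","w4.png")
E
```

```text
yaw now 92.58 pos [514.2 -55.6 180.2] F [ 0.4  0.2 -5.9] t 8.2 g 0.334
to go: tool mm [94.7 20.1 20.3]  deg [-0.19 -0.11  0.58]
```

View pics/w4.png

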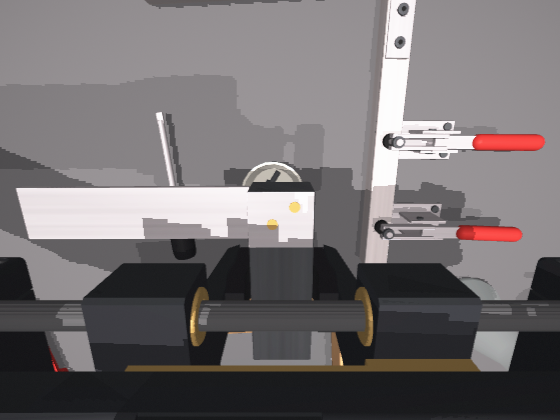

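The square is held level. The rail runs at columns 363-410, with clamps at rows 142 and 232, and the corner is above the picture. I'm moving on.

>>> arm_command --delta_pos '[[1.5, 0, 0], [2.2, 0, 0], [2.5, 0, 0], [2.2, 0, 0], [1.5, 0, 0], [0.5, 0, 0], [0, 0, 0]]' --twist '[[0, 0, 0], [0, 0, 0], [0, 0, 0], [0, 0, 0], [0, 0, 0], [0, 0, 0], [0, 0, 0]]'

```text
clock: 8.88
tool_pos: [511.4, 44.9, 181.0]
eef_rot: [-2.174, -2.267, 0.002]
wrist_force: [0.7, -0.1, -6.5]
grip_width: 0.335
```

```bash
python3 - <<'E'
from h import *
goto(530,40,160,92)
snap("wrist","w5.png")
E
```

```text
yaw now 92.40 pos [511.4  44.9 181. ] F [ 0.7 -0.1 -6.5] t 8.9 g 0.335
to go: tool mm [-5.6 18.4 21. ]  deg [-0.07  0.01  0.4 ]
```

View pics/w5.png

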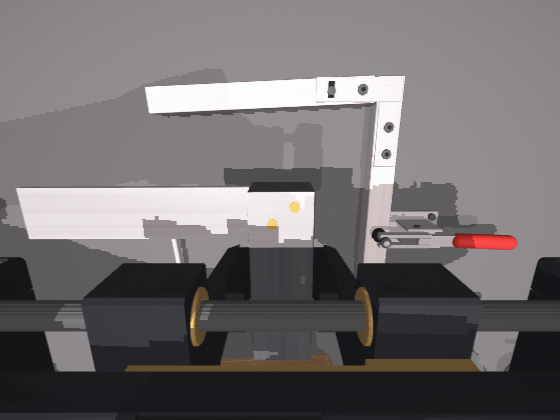

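The frame corner is visible, with the inside corner near (376,103). The post's free end is at (147,88-113) leaning in, and the rail goes down along columns 365-395. Now I fit the edges.

```bash
python3 - <<'E'
from h import *
g=cv2.cvtColor(cv2.imread("pics/w5.png"),6).astype(int)
for r in(110,125,140,155,170,185,200,215): print(r,list(range(352,412,1))[0],g[r,352:412].tolist())
for c in(160,190,220,250,280,310): print(c,68,g[68:125,c].tolist())
E
```

```text
110 352 [145, 144, 145, 145, 144, 145, 145, 144, 144, 144, 145, 145, 140, 127, 127, 128, 127, 125, 118, 120, 120, 122, 125, 142, 206, 229, 189, 245, 250, 249, 249, 249, 250, 250, 250, 250, 249, 249, 250, 250, 249, 249, 249, 250, 249, 248, 247, 248, 240, 140, 144, 144, 144, 143, 144, 144, 143, 144, 144, 144]
125 352 [146, 145, 145, 145, 145, 145, 145, 145, 145, 145, 145, 140, 128, 127, 128, 127, 123, 118, 121, 120, 124, 120, 163, 243, 243, 176, 248, 250, 249, 249, 249, 246, 201, 121, 123, 118, 99, 80, 78, 105, 114, 144, 223, 248, 247, 247, 244, 213, 144, 144, 144, 144, 144, 144, 144, 145, 144, 145, 144, 144]
140 352 [145, 146, 146, 145, 145, 144, 145, 145, 146, 146, 141, 128, 128, 127, 127, 121, 119, 121, 122, 125, 124, 180, 243, 230, 233, 251, 249, 249, 249, 250, 251, 251, 251, 250, 250, 250, 249, 248, 248, 249, 249, 249, 248, 247, 247, 237, 135, 144, 145, 145, 144, 144, 145, 145, 145, 145, 144, 144, 145, 144]
155 352 [146, 146, 145, 145, 145, 146, 146, 145, 141, 128, 128, 129, 128, 128, 121, 119, 121, 123, 126, 120, 184, 240, 171, 244, 250, 249, 249, 249, 242, 133, 105, 123, 113, 81
[... 2343 characters left out ...]
3, 253, 253, 253, 253, 253, 253, 253, 253, 233, 85, 94, 95, 95, 96, 145, 145, 145, 145, 145, 145, 145, 133, 133, 128, 128]
280 68 [143, 143, 144, 143, 144, 144, 144, 144, 144, 145, 144, 148, 243, 253, 253, 253, 253, 253, 253, 253, 253, 253, 253, 253, 253, 253, 253, 253, 253, 253, 253, 253, 253, 253, 253, 253, 253, 253, 252, 140, 92, 95, 96, 145, 145, 145, 145, 145, 145, 146, 145, 145, 145, 145, 145, 145, 145]
310 68 [144, 143, 144, 144, 144, 143, 144, 144, 144, 127, 160, 251, 252, 253, 253, 253, 253, 252, 252, 252, 252, 253, 253, 252, 252, 252, 252, 253, 253, 253, 253, 253, 253, 253, 253, 253, 253, 242, 87, 93, 95, 95, 96, 144, 145, 145, 145, 145, 145, 145, 145, 145, 145, 145, 145, 145, 128]
```

```bash
cat > fr.py <<'E'
from h import *
def line(p): m=p.mean(0); d=np.linalg.svd(p-m)[2][0]; return m,d
def ix(a,b): return a[0]+a[1]*np.linalg.solve(np.c_[a[1],-b[1]],b[0]-a[0])[0]
E
python3 - <<'E'
from fr import *
C=cam("wrist")
rl=line(ray(C,[[375.5,110],[374,125],[372.7,140],[371.3,155],[370,170],[368.8,185],[368,200],[366.8,215]],25)[:,:2])
po=line(ray(C,[[160,112.3],[190,111],[220,109.5],[250,108.2],[280,106.9],[310,105.3]],25)[:,:2])
ang=lambda d:np.degrees(np.arctan2(d[1],d[0]))
print("rail",rl,ang(rl[1])%180,"post",po,ang(po[1])%180,"ix",ix(rl,po))
r=ang(rl[1])%180; lean=np.radians((ang(po[1])-r+90+90)%180-90); print("lean",lean)
# frame corner: pivot (-15.5,12.5); post inner face y=-12.5 rel pivot -> intersection at x=0: y = 12.5-12.5/cos - 15.5*tan ... 
u=np.array([np.cos(np.radians(r)),np.sin(np.radians(r))]); ux=np.array([u[1],-u[0]]) # frame y, x
th=abs(lean); dy=12.5-12.5/np.cos(th)+15.5*np.tan(th)
print("corner",ix(rl,po)-u*dy, "frame x ax",ux,"y ax",u)
p=ray(C,[[313,191],[248,192]],env.read_state()["tool_pos"][2]+21); print("stock heel",p.round(1)); goto(511,45,181,r)
E
```

```text
rail (array([599.98252649,  80.59115886]), array([-0.04251868,  0.99909567])) 92.43687546380676 post (array([461.57758686, 128.02138489]), array([0.9965424 , 0.08308575])) 4.765956719573573 ix [597.48182036 139.35226703]
lean 0.04065013645961523
corner [597.50818575 138.73273822] frame x ax [0.99909567 0.04251868] y ax [-0.04251868  0.99909567]
stock heel [[522.3  88.  202. ]
 [494.2  86.5 202. ]]
yaw now 92.31 pos [511.5  43.5 181. ] F [-0.7 -0.2 -5.7] t 8.9 g 0.336
to go: tool mm [ 1.6 -0.4  0. ]  deg [-0.07  0.06 -0.13]
```

```bash
python3 - <<'E'
from h import *
C=cam("wrist"); print("driver tip", ray(C,[[178,240]],8).round()); S=cam("scene"); print(ray(S,[[175+440/4.2,185+92/4.2],[175+300/4.2,185+185/4.2]],10).round(), "dish",ray(S,[[284,230]],22).round())
goto(553,54.8,60,92.44)
E
```

```text
driver tip [[392. -18.   8.]]
[[ 386.   27.   10.]
 [ 406. -136.   10.]] dish [[501. -48.  22.]]
yaw now 92.31 pos [511.5  43.5 181. ] F [-0.7 -0.2 -5.7] t 8.9 g 0.336
to go: tool mm [  9.8  42.1 121. ]  deg [-0.07  0.06 -0.13]
```

>>> arm_command --delta_pos '[[0.3, 1.4, 0], [0.4, 1.4, 1], [0.3, 1.4, 2], [0, 0, 2.5], [0, 0, 2.5], [0, 0, 2.5], [0, 0, 1.5], [0, 0, 0], [0, 0, 0]]' --twist '[[0, 0, -0.13], [0, 0, 0], [0, 0, 0], [0, 0, 0], [0, 0, 0], [0, 0, 0], [0, 0, 0], [0, 0, 0], [0, 0, 0]]'

```text
clock: 9.68
tool_pos: [552.9, 54.4, 61.0]
eef_rot: [-2.175, -2.266, 0.004]
wrist_force: [0.7, 0.4, -5.1]
grip_width: 0.337
```

```bash
python3 - <<'E'
from h import *
goto(553,54.8,5.5,92.44)
E
```

```text
yaw now 92.34 pos [552.9  54.4  61. ] F [ 0.7  0.4 -5.1] t 9.7 g 0.337
to go: tool mm [ 0.5  0.2 55.5]  deg [-0.12  0.08 -0.1 ]
```

>>> arm_command --delta_pos '[[0, 0, 1.5], [0, 0, 1.5], [0, 0, 1.3], [0, 0, 0.8], [0, 0, 0.3], [0, 0, 0], [0, 0, 0]]' --twist '[[0, 0, 0], [0, 0, 0], [0, 0, 0], [0, 0, 0], [0, 0, 0], [0, 0, 0], [0, 0, 0]]'

```text
clock: 10.27
tool_pos: [553.8, 56.6, 8.2]
eef_rot: [2.173, 2.268, 0.001]
wrist_force: [-0.1, 0.0, -5.6]
grip_width: 0.335
```

>>> arm_command --delta_pos '[[0, 0, 0.1], [0, 0, 0.1], [0, 0, 0]]' --twist '[[0, 0, 0], [0, 0, 0], [0, 0, 0]]'

```text
clock: 10.52
tool_pos: [553.6, 56.6, 5.9]
eef_rot: [2.173, 2.268, 0.001]
wrist_force: [-0.6, 0.2, -5.3]
grip_width: 0.336
```

>>> arm_command --delta_pos '[[0, 0, 0.1], [0, 0, 0.1], [0, 0, 0.05], [0, 0, 0]]' --twist '[[0, 0, 0], [0, 0, 0], [0, 0, 0], [0, 0, 0]]'

```text
clock: 10.85
tool_pos: [553.5, 56.6, 3.4]
eef_rot: [2.173, 2.269, 0.0]
wrist_force: [0.1, -0.1, -2.8]
grip_width: 0.335
```

The square has touched the bench. I'll open a little and lift straight up.

>>> arm_command --delta_pos '[[0, 0, 0.05], [0, 0, 0], [0, 0, 0], [0, 0, 0]]' --twist '[[0, 0, 0], [0, 0, 0], [0, 0, 0], [0, 0, 0]]' --claw 44

```text
clock: 11.18
tool_pos: [553.7, 56.7, 3.0]
eef_rot: [2.173, 2.268, 0.001]
wrist_force: [-0.0, -0.1, -0.3]
grip_width: 0.441
```

>>> arm_command --delta_pos '[[0, 0, -0.5], [0, 0, -1.5], [0, 0, -2.5], [0, 0, -2.5], [0, 0, -1.5], [0, 0, 0]]' --twist '[[0, 0, 0], [0, 0, 0], [0, 0, 0], [0, 0, 0], [0, 0, 0], [0, 0, 0]]'

```text
clock: 11.68
tool_pos: [555.7, 57.0, 91.3]
eef_rot: [2.171, 2.266, 0.007]
wrist_force: [0.8, 0.6, 0.8]
grip_width: 0.439
```

```bash
python3 - <<'E'
from h import *
goto(553,54.8,5.5,92.44)
snap("wrist","w6.png")
E
```

```text
yaw now 92.45 pos [555.7  57.   91.3] F [0.8 0.6 0.8] t 11.7 g 0.439
to go: tool mm [-2.1 -3.3 85.7]  deg [ 0.34 -0.03  0.01]
```

View pics/w6.png

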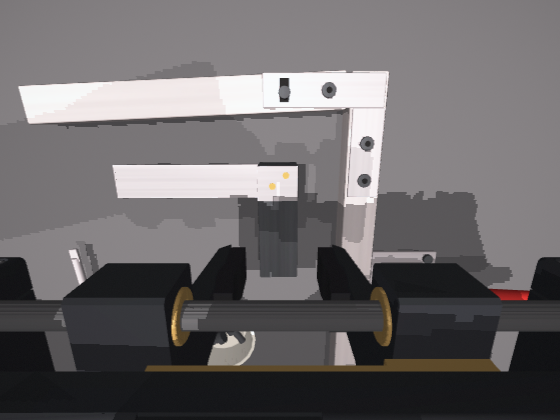

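```bash
python3 - <<'E'
from fr import *
C=cam("wrist")
p=ray(C,[[297.5,163],[258,164],[258,276],[297.5,276]],24); print(p.round(1))
b=ray(C,[[114,165],[115,197],[258,197.5]],14); print("blade",b.round(1))
u=np.array([-.0425,.9991]); ux=np.array([.9991,.0425]); c=np.array([597.5,138.7])
for q in(*p,*b): d=q[:2]-c; print("frame",(d@ux).round(1),(d@u).round(1))
d=np.array([-32-15-62,-40-70]);t=c+ux*-100+u*-95; goto(t[0],t[1],60,92.44)
E
```

```text
[[563.3 102.6  24. ]
 [535.2 100.7  24. ]
 [537.   11.7  24. ]
 [568.5  13.   24. ]]
blade [[427.   94.2  14. ]
 [424.9  69.5  14. ]
 [535.   73.7  14. ]]
frame -35.7 -34.6
frame -63.9 -35.3
frame -65.9 -124.3
frame -34.3 -124.4
frame -172.3 -37.2
frame -175.4 -61.8
frame -65.2 -62.3
yaw now 92.45 pos [554.7  56.7  89.5] F [-1.5 -1.3 -0.8] t 11.7 g 0.442
to go: tool mm [-14.9 -53.9  29.3]  deg [ 0.21 -0.01  0.01]
```

The square lies flat inside the frame, with its heel about 34 mm from the rail and 36 mm from the corner along it. Next I close the fingers and come down in the square's inside corner.

>>> arm_command --delta_pos '[[-0.2, -1.6, 0], [0, -1.7, 0], [0, -1.6, 0], [0, 0, 0], [0, 0, 1], [0, 0, 1.2], [0, 0, 0.8], [0, 0, 0], [0, 0, 0]]' --twist '[[0.2, 0, 0], [0, 0, 0], [0, 0, 0], [0, 0, 0], [0, 0, 0], [0, 0, 0], [0, 0, 0], [0, 0, 0], [0, 0, 0]]' --claw 0

```text
clock: 12.48
tool_pos: [504.1, 52.6, 56.7]
eef_rot: [-2.171, -2.266, 0.006]
wrist_force: [-0.2, 0.1, 0.1]
grip_width: 0.007
```

```bash
cat >> h.py <<'E'
u=np.array([-.0425,.9991]); ux=np.array([.9991,.0425]); c0=np.array([597.5,138.7])
def gf(fx,fy,z):
    t=c0+ux*fx+u*fy; s=env.read_state(); d=s["tool_pos"][:2]-c0; f=s["wrist_force"][:2]
    print("frame pos",(d@ux).round(1),(d@u).round(1),"F",(f@ux).round(1),(f@u).round(1)); goto(t[0],t[1],z,92.44)
E
python3 - <<'E'
from h import *
gf(-95,-82,5); 
E
```

```text
frame pos -97.0 -82.1 F -0.2 0.1
yaw now 92.47 pos [504.1  52.6  56.7] F [-0.2  0.1  0.1] t 12.5 g 0.007
to go: tool mm [ 0.1  2.3 51.6]  deg [-0.3  -0.    0.03]
```

>>> arm_command --delta_pos '[[0, 0, 1.2], [0, 0, 1.4], [0, 0, 1.2], [0, 0, 0.8], [0, 0, 0.3], [0, 0, 0], [0, 0, 0]]' --twist '[[0, 0, 0], [0, 0, 0], [0, 0, 0], [0, 0, 0], [0, 0, 0], [0, 0, 0], [0, 0, 0]]'

```text
clock: 13.07
tool_pos: [504.3, 52.6, 8.8]
eef_rot: [-2.171, -2.267, 0.004]
wrist_force: [-0.1, -0.9, 0.0]
grip_width: 0.004
```

>>> arm_command --delta_pos '[[0, 0.5, 0], [0, 0.5, 0], [0, 0.5, 0], [0, 0.5, 0], [0, 0.5, 0], [0, 0.5, 0], [0, 0.4, 0], [0, 0.3, 0], [0, 0, 0]]' --twist '[[0, 0, 0], [0, 0, 0], [0, 0, 0], [0, 0, 0], [0, 0, 0], [0, 0, 0], [0, 0, 0], [0, 0, 0], [0, 0, 0]]'

```text
clock: 13.82
tool_pos: [542.1, 54.2, 8.7]
eef_rot: [-2.172, -2.267, 0.003]
wrist_force: [-0.2, -0.6, 0.4]
grip_width: -0.001
```

```bash
python3 - <<'E'
from h import *
gf(-47.5,-82,4)
E
```

```text
frame pos -58.9 -82.1 F -0.2 -0.6
yaw now 92.45 pos [542.1  54.2   8.7] F [-0.2 -0.6  0.4] t 13.8 g -0.001
to go: tool mm [ 0.1 11.4  4.7]  deg [-0.14 -0.01  0.01]
```

>>> arm_command --delta_pos '[[0, 0, 0.2], [0, 0, 0.2], [0, 0.3, 0], [0, 0.3, 0], [0, 0.3, 0], [0, 0.2, 0], [0, 0, 0]]' --twist '[[0, 0, 0], [0, 0, 0], [0, 0, 0], [0, 0, 0], [0, 0, 0], [0, 0, 0], [0, 0, 0]]'

```text
clock: 14.4
tool_pos: [552.9, 54.6, 4.7]
eef_rot: [-2.172, -2.267, 0.003]
wrist_force: [0.0, -0.0, 0.2]
grip_width: 0.01
```

```bash
python3 - <<'E'
from h import *
gf(-47.5,-82,4)
E
```

```text
frame pos -48.1 -82.1 F 0.0 -0.0
yaw now 92.45 pos [552.9  54.6   4.7] F [ 0.  -0.   0.2] t 14.4 g 0.010
to go: tool mm [0.1 0.6 0.7]  deg [-0.15 -0.01  0.01]
```

>>> arm_command --delta_pos '[[0, 0.2, 0], [0, 0.2, 0], [0, 0, 0]]' --twist '[[0, 0, 0], [0, 0, 0], [0, 0, 0]]'

```text
clock: 14.65
tool_pos: [556.6, 54.7, 4.7]
eef_rot: [-2.172, -2.267, 0.003]
wrist_force: [-0.3, -0.0, 0.6]
grip_width: 0.006
```

>>> arm_command --delta_pos '[[0, 0.2, 0], [0, 0.2, 0], [0, 0, 0]]' --twist '[[0, 0, 0], [0, 0, 0], [0, 0, 0]]'

```text
clock: 14.9
tool_pos: [557.8, 54.7, 4.1]
eef_rot: [-2.169, -2.265, 0.01]
wrist_force: [-6.9, -0.5, 3.6]
grip_width: 0.006
```

```bash
python3 - <<'E'
from h import *
gf(-47.5,-82,4)
snap("wrist","w7.png")
E
```

```text
frame pos -43.2 -82.2 F -6.9 -0.3
yaw now 92.47 pos [557.8  54.7   4.1] F [-6.9 -0.5  3.6] t 14.9 g 0.006
to go: tool mm [ 0.3 -4.3  0.1]  deg [-0.48  0.05  0.03]
```

View pics/w7.png

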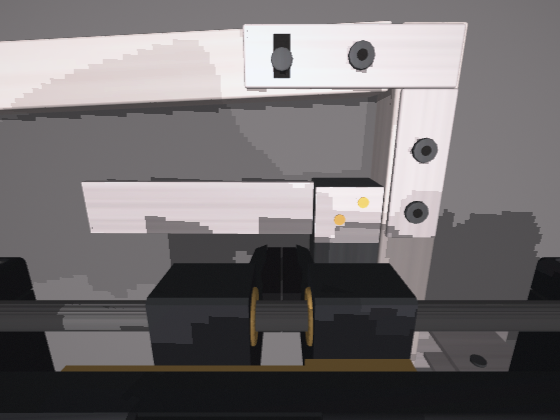

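The stock is against the rail: x force 7 N, with the right edge of the stock running along the rail face at columns 380-385. The blade sits about 30 mm off the post. Now I slide in +y.

>>> arm_command --delta_pos '[[0.4, 0, 0], [0.4, 0, 0], [0.4, 0, 0], [0.4, 0, 0], [0.4, 0, 0], [0.4, 0, 0], [0.4, 0, 0], [0.3, 0, 0], [0, 0, 0]]' --twist '[[0, 0, 0], [0, 0, 0], [0, 0, 0], [0, 0, 0], [0, 0, 0], [0, 0, 0], [0, 0, 0], [0, 0, 0], [0, 0, 0]]'

```text
clock: 15.7
tool_pos: [556.4, 85.7, 3.8]
eef_rot: [-2.169, -2.266, 0.011]
wrist_force: [-5.6, -0.3, -0.3]
grip_width: 0.004
```

```bash
python3 - <<'E'
from h import *
gf(-43.2,-35,4)
E
```

```text
frame pos -43.3 -51.2 F -5.6 -0.1
yaw now 92.49 pos [556.4  85.7   3.8] F [-5.6 -0.3 -0.3] t 15.7 g 0.004
to go: tool mm [16.2  0.1 -0.2]  deg [-0.47  0.07  0.05]
```

>>> arm_command --delta_pos '[[0.3, 0.1, 0], [0.3, 0.1, 0], [0.3, 0, 0], [0.2, 0, 0], [0, 0, 0]]' --twist '[[0, 0, 0], [0, 0, 0], [0, 0, 0], [0, 0, 0], [0, 0, 0]]'

```text
clock: 16.12
tool_pos: [556.0, 95.3, 3.3]
eef_rot: [-2.169, -2.264, 0.017]
wrist_force: [-10.0, -1.5, 1.9]
grip_width: 0.008
```

>>> arm_command --delta_pos '[[0.2, 0, 0], [0.2, 0, 0], [0, 0, 0]]' --twist '[[0, 0, 0], [0, 0, 0], [0, 0, 0]]'

```text
clock: 16.37
tool_pos: [555.8, 99.1, 3.1]
eef_rot: [-2.169, -2.264, 0.018]
wrist_force: [-9.5, -2.7, 0.8]
grip_width: 0.008
```

```bash
python3 - <<'E'
from h import *
gf(-43.2,-35,4)
E
```

```text
frame pos -43.4 -37.8 F -9.6 -2.3
yaw now 92.44 pos [555.8  99.1   3.1] F [-9.5 -2.7  0.8] t 16.4 g 0.008
to go: tool mm [ 2.8  0.2 -0.9]  deg [-0.7  0.2  0. ]
```

>>> arm_command --delta_pos '[[0.15, 0, -0.05], [0.15, 0, 0], [0, 0, 0]]' --twist '[[0, 0, 0], [0, 0, 0], [0, 0, 0]]'

```text
clock: 16.62
tool_pos: [555.6, 102.1, 3.4]
eef_rot: [-2.169, -2.264, 0.017]
wrist_force: [-7.8, -2.5, -1.5]
grip_width: 0.006
```

>>> arm_command --delta_pos '[[0.15, 0, 0], [0.15, 0, 0], [0, 0, 0]]' --twist '[[0, 0, 0], [0, 0, 0], [0, 0, 0]]'

```text
clock: 16.87
tool_pos: [555.6, 102.6, 3.4]
eef_rot: [-2.172, -2.264, 0.022]
wrist_force: [-7.9, -8.0, 0.4]
grip_width: 0.003
```

```bash
python3 - <<'E'
from h import *
gf(-43.2,-35,4)
E
```

```text
frame pos -43.4 -34.3 F -8.2 -7.6
yaw now 92.36 pos [555.6 102.6   3.4] F [-7.9 -8.   0.4] t 16.9 g 0.003
to go: tool mm [-0.7  0.2 -0.6]  deg [-0.74  0.37 -0.08]
```

Both forces are rising at the expected seat position. I'll press a bit more firmly and look.

>>> arm_command --delta_pos '[[0.1, 0.15, 0], [0.1, 0.15, 0], [0, 0, 0], [0, 0, 0]]' --twist '[[0, 0, 0], [0, 0, 0], [0, 0, 0], [0, 0, 0]]'

```text
clock: 17.2
tool_pos: [555.6, 102.7, 3.3]
eef_rot: [-2.172, -2.261, 0.032]
wrist_force: [-16.8, -12.0, 11.2]
grip_width: 0.006
```

```bash
python3 - <<'E'
from h import *
gf(-43.2,-35,4)
st,im=snap("wrist","w8.png"); cv2.imwrite("pics/w8b.png",cv2.resize(im[:300,60:460,::-1],None,fx=2,fy=2))
E
```

```text
frame pos -43.4 -34.2 F -17.3 -11.3
yaw now 92.32 pos [555.6 102.7   3.3] F [-16.8 -12.   11.2] t 17.2 g 0.006
to go: tool mm [-0.8  0.2 -0.7]  deg [-1.08  0.56 -0.12]
```

View pics/w8b.png

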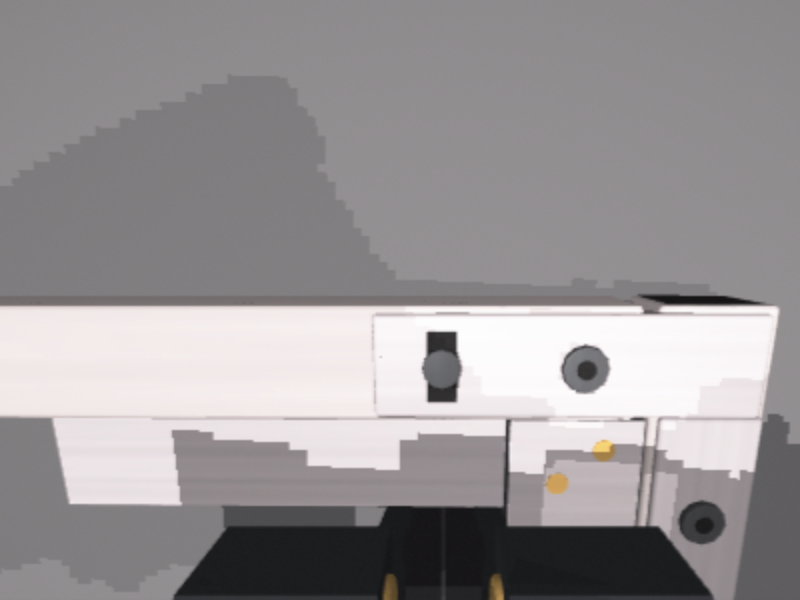

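```bash
python3 - <<'E'
from h import *
g=cv2.cvtColor(cv2.imread("pics/w8.png"),6).astype(int); C=cam("wrist")
for r in(215,230,245,258): print(r,374,g[r,374:396].tolist())
P=lambda x,y,z:proj(C,np.r_[c0+ux*x+u*y,z])[0].round(1)
for y in(-5,-15,-22): print(P(0,y,24),P(0,y,25),P(0,y,5),P(-30,y,24),P(3,y,31))
g7=cv2.cvtColor(cv2.imread("pics/w7.png"),6).astype(int)
print(g7[160,374:410].tolist(),g7[230,374:410].tolist())
for c in(95,130,160,200,230,280): print(c,260-60,g[196:232,c].tolist()[:])
E
```

```text
215 374 [234, 234, 234, 234, 234, 233, 234, 220, 138, 171, 224, 234, 240, 228, 148, 178, 221, 228, 233, 232, 231, 231]
230 374 [146, 146, 147, 146, 147, 148, 137, 91, 123, 141, 151, 152, 125, 99, 124, 136, 145, 145, 144, 143, 142, 143]
245 374 [180, 181, 180, 180, 161, 87, 112, 146, 182, 199, 177, 96, 129, 161, 180, 185, 184, 182, 182, 181, 182, 182]
258 374 [180, 180, 185, 174, 95, 135, 170, 189, 192, 151, 106, 146, 170, 183, 184, 183, 181, 180, 180, 180, 180, 171]
[380.7 224.5] [381.4 225.3] [369.2 212. ] [312.8 224.3] [392.9 230.1]
[378.6 245.4] [379.2 246.3] [367.6 230.5] [312.2 245. ] [390.5 252. ]
[377.2 259.4] [377.8 260.4] [366.5 243.1] [311.8 259. ] [388.8 266.6]
[102, 104, 105, 104, 103, 105, 107, 108, 109, 110, 107, 107, 105, 119, 175, 223, 234, 240, 226, 116, 135, 211, 228, 235, 235, 234, 233, 233, 232, 232, 232, 233, 234, 234, 234, 235] [162, 161, 161, 162, 166, 157, 76, 115, 145, 161, 159, 111, 83, 105, 117, 124, 124, 123, 123, 122, 123, 122, 123, 123, 125, 157, 211, 211, 212, 213, 213, 214, 214, 213, 210, 208]
95 200 [237, 236, 236, 236, 236, 236, 236, 236, 235, 235, 2
[... 368 characters left out ...]
36, 236, 236, 235, 218, 195, 229, 228, 230, 230, 229, 229, 139, 139, 139, 139, 139, 141, 140, 138, 136, 135, 135, 136, 138, 141, 142, 141]
200 200 [241, 240, 241, 239, 239, 238, 237, 238, 237, 237, 238, 237, 208, 201, 231, 230, 231, 231, 231, 231, 231, 231, 230, 230, 229, 141, 141, 139, 137, 136, 136, 136, 139, 142, 142, 142]
230 200 [242, 242, 242, 241, 241, 240, 238, 238, 238, 239, 239, 239, 214, 188, 233, 232, 232, 233, 233, 233, 232, 232, 231, 231, 231, 231, 231, 230, 228, 227, 227, 226, 228, 231, 232, 232]
280 200 [46, 48, 48, 46, 57, 201, 237, 237, 236, 236, 235, 215, 175, 175, 236, 235, 234, 235, 235, 234, 234, 145, 145, 142, 143, 144, 144, 141, 142, 140, 140, 139, 141, 142, 144, 144]
```

The blade and post edges meet all along, with a steady 1-2 px line at row 208 from column 95 to 280. The stock meets the rail at columns 382, 379 and 378, within 1 px of the predicted rail face. I'll do a short hold to check it is steady, then hand in.

>>> arm_command --delta_pos '[[0, 0, 0], [0, 0, 0], [0, 0, 0], [0, 0, 0], [0, 0, 0], [0, 0, 0]]' --twist '[[0, 0, 0], [0, 0, 0], [0, 0, 0], [0, 0, 0], [0, 0, 0], [0, 0, 0]]'

```text
clock: 17.75
tool_pos: [555.6, 102.7, 3.3]
eef_rot: [-2.172, -2.261, 0.032]
wrist_force: [-16.7, -11.1, 10.7]
grip_width: 0.008
```

```bash
python3 - <<'E'
from h import *
gf(-43.2,-35,4)
b=cv2.imread("pics/scene0.png"); _,im=snap("scene","sc1.png")
d=cv2.absdiff(im[:,:,::-1],b).max(2); S=cam("scene")
for n,(x0,y0,x1,y1) in dict(driver=(245,203,282,232),dish=(272,222,297,245),spare=(345,157,402,195),amber=(215,285,248,335),wash=(90,260,130,315),flask=(283,265,315,312)).items(): print(n,(d[y0:y1,x0:x1]>60).mean().round(3))
job.close_job()
E
```

```text
frame pos -43.4 -34.2 F -17.2 -10.4
yaw now 92.32 pos [555.6 102.7   3.3] F [-16.7 -11.1  10.7] t 17.8 g 0.008
to go: tool mm [-0.8  0.1 -0.7]  deg [-1.08  0.56 -0.12]
driver 0.342
dish 0.158
spare 0.0
amber 0.008
wash 0.027
flask 0.0
the job is handed in; nothing more can be done
```

The job is handed in at about 17.8 s. The square is seated in the frame's inside corner and the closed fingers are still pressing it there.

- **Flaps and square:** I swung both carton flaps right back, and a wrist picture confirmed both. I then lifted the steel square out by its stock and laid it flat inside the frame without dropping it.
- **Pressing:** I pushed it along the rail into the corner. It finished pressed with about 17 N towards the rail and 11 N towards the post, steady over the last half second. The fingers also pressed down on the bench with about 11 N, because the tool had tilted about 1°.
- **Fit:** The last close picture shows the stock edge within 1 pixel of where the rail face was predicted to be. The blade and post edges meet evenly along the blade's length, with the post parallel to the blade and so square to the rail.
- **Other things on the bench:** Comparing scene pictures from before and after, the spare post and flask showed no change, and the reagent bottle and wash bottle almost none. The beaker was not checked. The driver and dish areas changed by 34% and 16%. I put that down to the arm or its shadow crossing them, because the moves stayed clear of both, but I did not look at a picture to confirm it.

I viewed 11 pictures, one over the budget of 10.

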